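Clip the kitchen timer onto the recipe stand

TASK

Take the clip-on kitchen timer off the rim of the cutlery caddy and clip it onto the middle of the top edge of the leaning recipe panel, dial to the front of the panel: squeeze the clip open, bring it down square over the edge until you feel it stop firmly against the edge, then let it close. Press gently, leave the panel at the lean it has, and do not disturb the crockery and the jar.

Things in the scene. Friction and masses are not known exactly. Their poses are not given: they have to be found in the camera images.
- timer: 36 mm wide steel spring clip (100 g) with a round grey timer on its front, clipped over the caddy's front (+x) rim at varying depth. x = way the dial faces, y = along the edge, z = up from jaws to finger plates; origin mid jaw mouth, mid-thickness of the clamped edge. Fixed leg: plate x 2.5 to 6.5, z 8 to 68 mm, foot below flared 3 mm out as lead-in; its front above z 32 is one finger plate.
- timer_grip (a point): Mid-point between the squeezed finger plates, (-1.75, 0, 56) mm in the timer's frame, same axes. Fully squeezed the plates are parallel, z 38 to 68 mm, outer faces at x = 6.5 and -10 mm (16.5 mm wide). When clamped, the rear plate splays back to x = -22 mm at its top.
- timer_dial (a point): Centre of the white dial, (20, 0, 6 mm) in the timer's frame; the timer case is a disc of 18 mm radius about this axis, from x = 6.5 to 19.5 mm, so its top is at z = 24 mm, below the finger plates.
- timer_jaw (a joint): Angle of the sprung rear leg (rad): 0 = shut, 0.07 = clamped on a 5 mm edge, 0.45 = fully squeezed (17 N). Jaws meet the edge from z = 4 mm up. Squeezed, the gap runs from x = 2.5 to -16 mm at the mouth and to -5.5 at z = 28. Out of sight between the jaws an edge entering the clip is stopped by an adjustable depth stop, set anywhere from 13 to 28 mm above the mouth: it can only be felt.
- caddy: Fixed open cutlery caddy of white plastic, 110 (x) x 180 (y) x 90 mm high, walls 5 mm, origin under its centre, front = its +x wall (mid-thickness at x = 52.5 mm), where the timer is clipped within 50 mm of the middle. A small wooden peg and two handles stand up to 45 mm over the rim along its back wall.
- stand: Fixed recipe stand: bamboo base 150 (x) x 190 (y) x 14 mm with a 28 mm high lip along its front (+x); carries the hinged panel. Origin under the base centre; front = +x. The panel's hinge line is parallel to y at x = 53 mm, z = 20 mm.
- panel_top (a point): Middle of the top edge of the stand's white panel (180 mm wide, 5 mm thick, edge 169 mm from the hinge). Axes: x = normal of the panel's front, y = along the edge, z = up along the panel, out of the edge.
- panel (a joint): Lean of the panel (rad): 0 = upright, growing as it leans back to the stand's -x, held by a stiff hinge (it starts to give at about 7 N sideways on the top edge).
- bowl: White ceramic ramen bowl, 140 mm across, 70 mm high, origin under its centre. Leave alone.
- plate: White melamine plate, 180 mm across, 20 mm high, origin under its centre. Leave alone.
- spice_jar: Glass spice jar, 44 mm across, 90 mm high, origin under its centre. Leave alone.
- mug: Blue-glazed mug, 76 mm across, 85 mm high, origin under its centre. Leave alone.
Things that resemble listed ones, but are neither listed nor needed, are in the scene too. What is shaped like the stand but pink is not meant.

How it is judged:
By the outcome, as a careful person would: the job done as asked, in the order asked, and still so for the second after the job is handed in, with the robot touching nothing.
It also fails if it takes over 40 s, if anything falls off the work surface, if the arm or the gripper's body presses on something with over 40 N, if the wrist force passes 120 N, or if a joint passes its speed limit or range.

ROBOT

A 6-joint arm with a two-finger parallel gripper is mounted at the origin on the work surface. World frame = base frame: x ahead of the robot, y to its left, z up, the work surface at z = 0. Lengths are in m, angles in rad, forces in N, time in s.
With the tool pointing down it reaches from about 0.35 to 0.725 m from the base axis. Payload 6 kg.
Tool frame: the origin (TCP) lies between the finger pads; the fingertips stand 22 mm ahead of it and the grasp point (between the pads) lies 3 mm ahead of it; z points along the fingers, y is the line along which they close (so a half turn about z gives the same grasp; the last joint's range is limited). The gripper opens to 85 mm and grips with 20 to 120 N. Pads are 22 mm wide; open, the fingers measure 114 mm over their backs; the gripper's body (76 mm by 85 mm) begins 54 mm behind the grasp point. The pads swing forward as they close: fully open they stand 13 mm farther back than shut.
Start: joints at [1.526, 0.04, 0.085, 0, -1.615, -0.334], TCP at [0.222, 0.557, 0.253] pointing down, gripper open.
Joint ranges: [-2.56, 2.56], [-1.29, 2.01], [-1.08, 1.49], [-3.29, 1.98], [-2.81, -0.18], [-2.99, 2.99]. Speed limits (rad/s): [2.57, 2.57, 3.01, 3.14, 3.14, 3.14].

INTERFACE

Orientations are given as a 3x3 rotation matrix whose columns are the frame's x, y, z axes.
In Python, from rig import bot gives the robot as it stands. Calls block until the motion is done:
- bot.move_to(position, orientation): joint-space move of the TCP to a pose.
- bot.move_l(position, frame=None, rate=0.15, guard=None): straight line of the TCP; frame=None keeps the orientation; rate is the mean speed in m/s. With guard (N) it stops when the force on the tool has changed by that much, and returns True; else False.
- bot.movej(angles): joint-space move.
- bot.open_gripper() and bot.grab(): open the fingers fully, or close them until they stop; the grip force is fixed at half the most.
- bot.sleep(seconds).
- bot.ik(position, orientation): joint angles nearest the present ones, or None.
- bot.state(): the state.
- bot.snapshot(name): name is "scene" or "top" or "wrist"; returns a dict with "frame" (384x512x3 uint8, blue, green, red), "K" (3x3 intrinsics, pixels), "distortion" ([k1, k2, p1, p2, k3] as OpenCV has them; the pictures are not rectified), "xyz" and "attitude" of the camera in the world. Camera axes: x right, y down, z forward; pixel columns grow to the right and rows downward; lengths in m; the calibration is good to about 2 mm. A picture is of the moment at which its call begins. There is no depth.
A pose or a line that the arm cannot do raises bot.PlanningError and nothing moves.
- bot.job_done(): hands the job in; it is judged then, once.
The state is a dict: "clock": time; "qpos": joint angles; "qvel": joint speeds; "joint_torque": joint torques, N m; "tool_pos": TCP position; "eef_rot": TCP orientation; "force": force on the tool from outside, world axes, zero at the start; "ft_torque": the same for the moment, N m; "gripper_width": opening from 0.0 (shut) to 1.0 (fully open); "finger_force": force on a finger pad.
Only numpy, scipy, OpenCV 4.12 (cv2) and the standard library are available. Lean on these libraries where they do the work, as an engineer would, in place of code of your own. Each camera call takes 0.05 s, during which the arm holds its last target. There are 200 camera calls.

## Working session

There is one attempt and no reset: what is moved stays moved. The work goes in short steps, each a Python script; the robot and the scene stay as the last script left them, time stands still between calls to the robot, and variables do not carry over. Pictures are saved under pics/ and viewed, at most 10 in all, crops included, and the job is handed in when it is done.

```bash
mkdir -p pics; ls
python3 - <<'E'
from rig import bot
import cv2,pickle,numpy as np
d={}
for n in("scene","top","wrist"):
    s=bot.snapshot(n); d[n]=s; cv2.imwrite(f"pics/{n}0.png",s["frame"])
    print(n,np.round(s["K"],1).tolist(),np.round(s["distortion"],3),np.round(s["xyz"],3),np.round(s["attitude"],3).tolist())
pickle.dump(d,open("s0.pkl","wb"))
im=np.hstack([cv2.resize(d["scene"]["frame"],(800,600))]); cv2.imwrite("pics/a1.png",im)
cv2.imwrite("pics/a2.png",cv2.resize(d["top"]["frame"],(800,600)))
print(bot.state())
E
```

```text
pics
scene [[395.2, 0.0, 265.2], [0.0, 395.2, 192.2], [0.0, 0.0, 1.0]] [-0.047  0.     0.     0.     0.   ] [ 1.738 -0.048  0.856] [[0.055, 0.523, -0.851], [0.998, -0.047, 0.036], [-0.021, -0.851, -0.525]]
top [[486.4, 0.0, 248.2], [0.0, 486.4, 190.0], [0.0, 0.0, 1.0]] [-0.019  0.     0.     0.     0.   ] [ 0.369 -0.006  1.834] [[-0.004, -0.993, 0.12], [-1.0, 0.005, 0.002], [-0.003, -0.12, -0.993]]
wrist [[324.3, 0.0, 251.5], [0.0, 324.3, 191.0], [0.0, 0.0, 1.0]] [-0.053  0.     0.     0.     0.   ] [0.285 0.532 0.374] [[-0.37, -0.895, -0.249], [-0.929, 0.357, 0.097], [0.002, 0.267, -0.964]]
{'clock': 0.15, 'qpos': array([ 1.52572010e+00,  4.06823372e-02,  8.40329257e-02, -3.30336950e-04,
       -1.61543510e+00, -3.33691311e-01]), 'qvel': array([ 0.00051792, -0.00109984,  0.00301487,  0.00368137,  0.00059371,
       -0.00038255]), 'joint_torque': array([-1.74763270e-03, -3.68612695e+01,  3.47695541e+01,  6.93652466e+00,
       -4.34763773e-03, -4.74485859e-06]), 'tool_pos': array([0.22173075, 0.55730544, 0.25250058]), 'eef_rot': array([[ 9.29126469e-01, -3.69761890e-01, -3.87719767e-04],
       [-3.69762076e-01, -9.29125604e-01, -1.27201126e-03],
       [ 1.10100926e-04,  1.32522340e-03, -9.99999116e-01]]), 'force': array([-0.41809605, -1.29878741, -0.11554613]), 'ft_torque': array([0.03777026, 0.04399935, 0.03718997]), 'finger_force': 0.0, 'gripper_width': 0.9996304323439905}
```

View pics/a1.png

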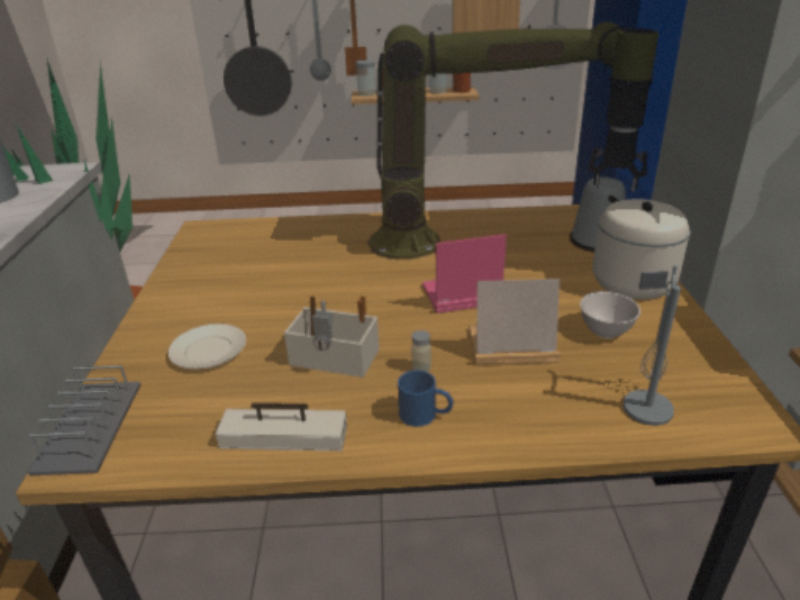

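View pics/a2.png

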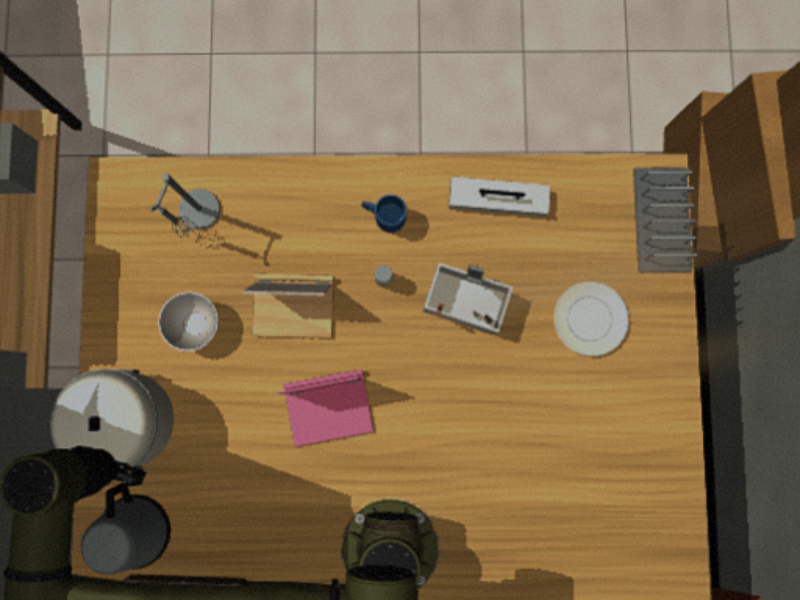

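The scene view shows the caddy at (335,340) with the timer on its front rim at (322,325). The white panel on the bamboo base is at (517,320), and the pink look-alike is at (470,270). In the top view the timer is at (476,270), and the panel's top edge runs from (246,288) to (330,288). The stand meant is the bamboo one with the white panel. The clip-like thing on the front rim is the timer. I'll confirm both in one enlarged crop.

```bash
cat > h.py <<'E'
import numpy as np,cv2,pickle
def ray(s,px):
    p=cv2.undistortPoints(np.array(px,float).reshape(-1,1,2),s["K"],np.array(s["distortion"])).reshape(-1,2)
    d=np.c_[p,np.ones(len(p))]@np.array(s["attitude"]).T
    return np.array(s["xyz"]),d/np.linalg.norm(d,axis=1)[:,None]
def onplane(s,px,z):
    o,d=ray(s,px); return o+d*((z-o[2])/d[:,2])[:,None]
def tri(views):  # [(s,px),...] one point
    A=np.zeros((3,3));b=np.zeros(3);L=[]
    for s,px in views:
        o,d=ray(s,[px]);P=np.eye(3)-np.outer(d[0],d[0]);A+=P;b+=P@o;L.append((P,o))
    x=np.linalg.solve(A,b);return x,[round(1e3*float(np.linalg.norm(P@(x-o))),1) for P,o in L]
def proj(s,X):
    R=np.array(s["attitude"]).T;t=-R@np.array(s["xyz"])
    return cv2.projectPoints(np.array(X,float).reshape(-1,1,3),cv2.Rodrigues(R)[0],t,s["K"],np.array(s["distortion"]))[0].reshape(-1,2)
E
python3 - <<'E'
from h import *
d=pickle.load(open("s0.pkl","rb"))
c=lambda n,x,y:cv2.resize(d[n]["frame"][y:y+60,x:x+80],(400,300),interpolation=cv2.INTER_CUBIC)
cv2.imwrite("pics/a3.png",np.vstack([np.hstack([c("scene",175,182),c("scene",292,174)]),np.hstack([c("top",264,160),c("top",150,168)])]))
E
```

```text
(no output)
```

View pics/a3.png

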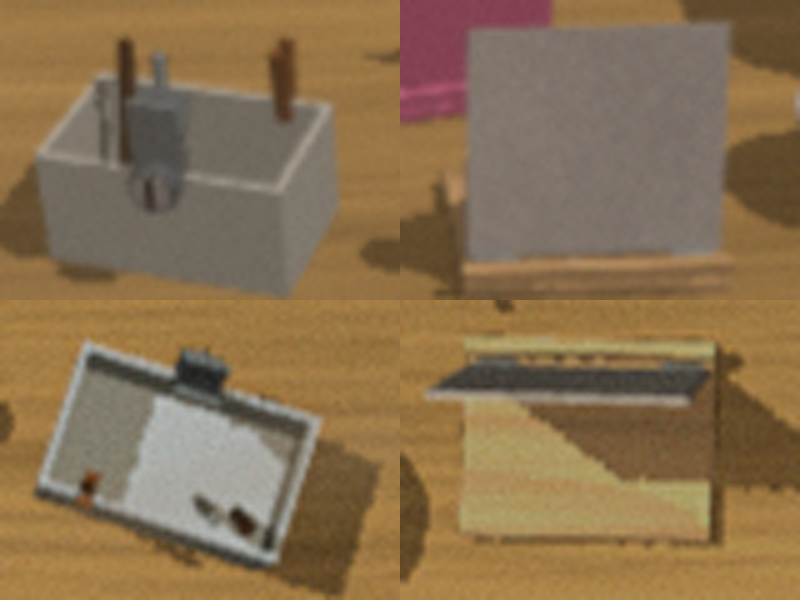

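The crop confirms both. The timer has a grey clip and a round dial at scene pixel (206,220). The panel is white on a bamboo base, with top corners at scene (305.6,179.6) and (358,178.4). Next come rough positions, then closer wrist views.

Run:
```python
from h import *
from rig import bot
d=pickle.load(open("s0.pkl","rb"));S,T=d["scene"],d["top"]
P=[tri([(S,a),(T,b)]) for a,b in [((305.6,179.6),(208,188.3)),((358,178.4),(155.3,187.3)),((183,212.4),(281,169)),((232,220),(328,183)),((201.6,201.4),(300.5,170.5)),((213,202),(309,172.5))]]
for p in P: print(np.round(p[0],4),p[1])
f=onplane(T,[(281,169),(328,183),(272,198.5),(319,213)],.09);print(np.round(f,4).tolist())
pt=(P[0][0]+P[1][0])/2; v=P[1][0]-P[0][0];print("panel width",np.linalg.norm(v),pt)
# caddy view: tool down, tool y along the caddy front normal
v=f[0]-f[1]; n=np.array([v[1],-v[0],0]);n/=np.linalg.norm(n);print("yaw caddy",np.degrees(np.arctan2(n[1],n[0])))
def R(x): z=np.array([0,0,-1.]);y=np.cross(z,x);return np.c_[x,y,z]
e=np.array([-n[1],n[0],0])
for sgn in(1,-1):
    for p in([.62,-.2,.3],[.6,.2,.35]):
        q=bot.ik(p,R(sgn*e));print(sgn,p,None if q is None else np.round(q,2))
```

```text
[0.5759 0.1382 0.1816] [2.2, 2.2]
[0.5806 0.3191 0.1795] [1.8, 1.8]
[ 0.6621 -0.1944  0.1301] [76.9, 76.9]
[ 0.6096 -0.2048  0.0687] [87.8, 87.8]
[ 0.6414 -0.1977  0.1544] [13.1, 13.1]
[ 0.633  -0.1948  0.1476] [20.1, 20.1]
[[0.6564, -0.1208, 0.09], [0.6043, -0.2902, 0.09], [0.5489, -0.087, 0.09], [0.4958, -0.2552, 0.09]]
panel width 0.18089285810098155 [0.57825257 0.22865421 0.18058575]
yaw caddy -17.091707166956027
1 [0.62, -0.2, 0.3] [-0.01  0.19  0.33  0.   -1.71  2.85]
1 [0.6, 0.2, 0.35] [ 0.64  0.16  0.39  0.   -1.8   2.21]
-1 [0.62, -0.2, 0.3] [-0.01  0.19  0.33  0.   -1.71 -0.29]
-1 [0.6, 0.2, 0.35] [ 0.64  0.16  0.39  0.   -1.8  -0.94]
```

```bash
cat >> h.py <<'E'
def Rt(x,z=(0,0,-1.)):
    z=np.array(z,float);z/=np.linalg.norm(z);x=np.array(x,float);x-=z*(x@z);x/=np.linalg.norm(x);return np.c_[x,np.cross(z,x),z]
def axes(yaw): return np.array([np.cos(yaw),np.sin(yaw),0]),np.array([-np.sin(yaw),np.cos(yaw),0])
E
python3 - <<'E'
from h import *
from rig import bot
p=bot.state()["tool_pos"];bot.move_l(p+[0,0,.11],rate=.3)
V={}
n,e=axes(np.radians(-1.5));t=np.array([.578,.229,.36])
for k,o in(("p1",.03),("p2",-.06)):
    bot.move_to(t+.04*e+o*n,Rt(-e));bot.sleep(.2);V[k]=bot.snapshot("wrist")
n,e=axes(np.radians(-17.1));t=np.array([.633,-.195,.27])
for k,o in(("c1",.02),("c2",-.06)):
    bot.move_to(t+.05*e+o*n+([0,0,.09] if k=="c1" else 0),Rt(-e))
    if k=="c1": bot.move_l(t+.05*e+o*n,rate=.2)
    bot.sleep(.2);V[k]=bot.snapshot("wrist")
pickle.dump(V,open("s1.pkl","wb"));print(bot.state()["clock"])
h=[np.hstack([cv2.resize(V[a+k]["frame"],(400,300),interpolation=cv2.INTER_AREA) for k in "12"]) for a in "pc"]
cv2.imwrite("pics/a4.png",np.vstack(h))
E
```

```text
6.5333
```

View pics/a4.png

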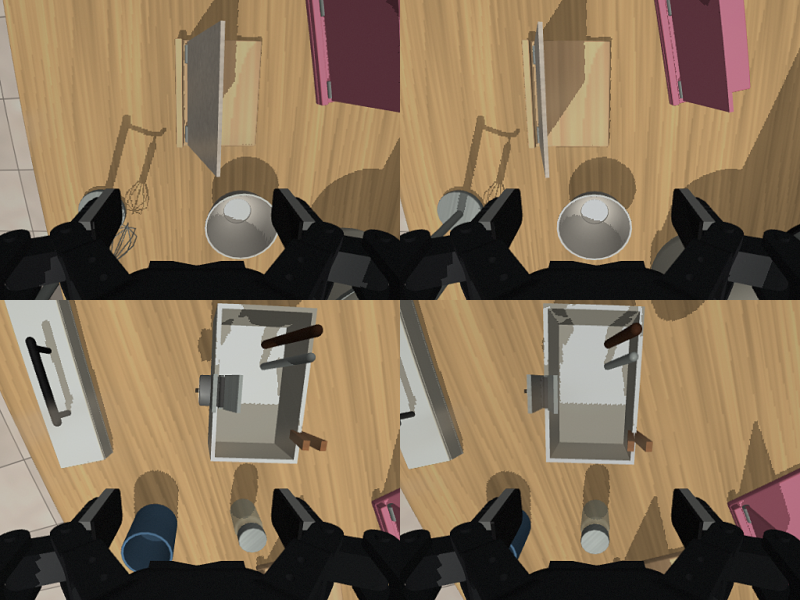

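Wrist views: in p1 (top left) the panel's top edge runs from (222,22) to (220,176) in the half-size image, with the base behind it. In c1 (bottom left) the timer is at (220,392) on the front rim, its jaws towards the caddy and the plates splayed. Now I'll enlarge to read the corners accurately.

Run:
```python
from h import *
V=pickle.load(open("s1.pkl","rb"))
def c(n,x,y,w,h,W,H):
    I=cv2.resize(V[n]["frame"][y:y+h,x:x+w],(W,H),interpolation=cv2.INTER_CUBIC)
    return I
cv2.imwrite("pics/a5.png",np.hstack([c("p1",215,10,148,222,400,600),c("p2",150,10,148,222,400,600)]))
cv2.imwrite("pics/a6.png",np.hstack([c("c1",240,75,80,120,400,600),c("c2",145,75,80,120,400,600)]))
```

```text
(no output)
```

View pics/a5.png

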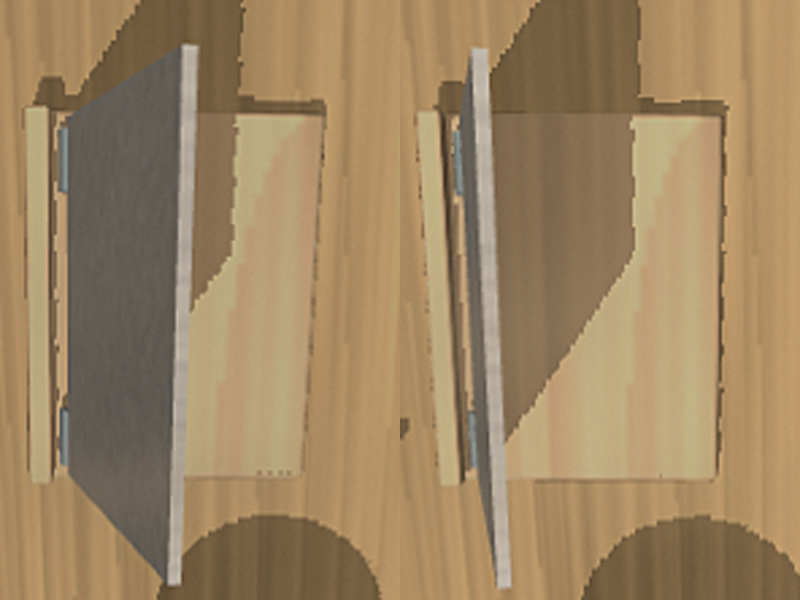

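View pics/a6.png

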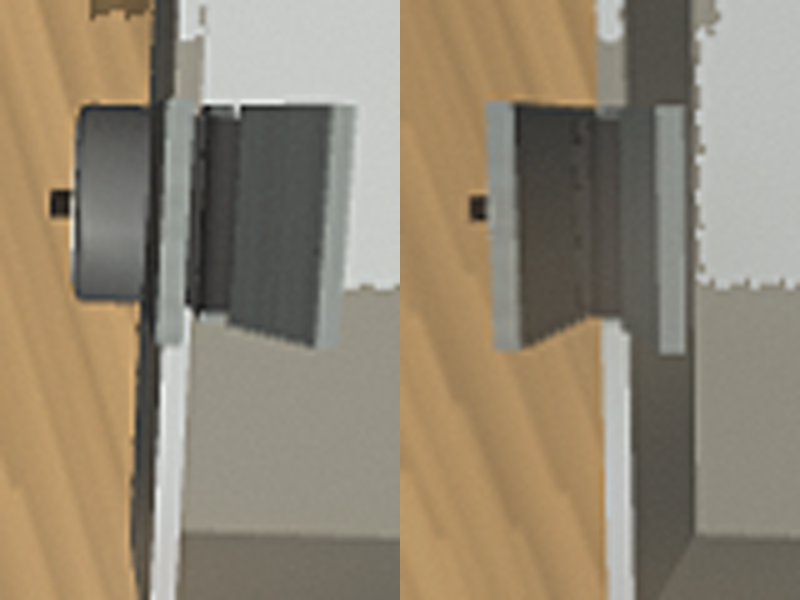

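a5: the panel's top-edge strip runs (189,45)–(174,585) in p1 and (79,48)–(104,587) in p2. The base's rear corners are (324,114)/(302,474) and (322,115)/(316,479). a6: the fixed-plate top strip runs (182,98)–(170,345) in c1 and (100,103)–(108,350) in c2. The rear-plate top strip runs (344,104)–(327,349) and (270,104)–(272,354).

Run:
```python
from h import *
V=pickle.load(open("s1.pkl","rb"));d=pickle.load(open("s0.pkl","rb"))
k=148/400
A=lambda x,y:(215+x*k-.3,10+y*k-.3);B=lambda x,y:(150+x*k-.3,10+y*k-.3)
C=lambda x,y:(240+x/5-.4,75+y/5-.4);D=lambda x,y:(145+x/5-.4,75+y/5-.4)
t=lambda a,b,m:tri([(V[m+"1"],a),(V[m+"2"],b)])
def show(l,r): print(l,np.round(r[0]*1e3,1),r[1]);return r[0]
a=show("edge-",t(A(189.5,45),B(79.5,48),"p"));b=show("edge+",t(A(174.5,585),B(104,587),"p"))
for l,(p,q) in {"base-":((324,114),(322,115)),"base+":((302,474),(316,479))}.items():
    show(l,t(A(*p),B(*q),"p")); print(np.round(1e3*onplane(V["p1"],[A(*p)],.014)[0],1),np.round(1e3*onplane(V["p2"],[B(*q)],.014)[0],1))
bm=np.mean([onplane(V["p1"],[A(324,114),A(302,474)],.014).mean(0),onplane(V["p2"],[B(322,115),B(316,479)],.014).mean(0)],0)
v=b-a;n=np.array([v[1],-v[0],0])/np.linalg.norm(v[:2]);m=(a+b)/2
print("width",np.linalg.norm(v),"yaw",np.degrees(np.arctan2(n[1],n[0])),"mid",m)
off=(m-bm)@n; print("lean x",np.degrees(np.arcsin((.128-off)/.169)),"lean z",np.degrees(np.arccos((m[2]-.02)/.169)),"y off",(m-bm)@[-n[1],n[0],0])
for l,p,q in(("fix-",(182,98),(100.5,103)),("fix+",(169.5,345),(108,350)),("rear-",(344,104),(270.5,104)),("rear+",(327,349),(272,354)),("knob",(60,204),(78,208))):
    show(l,t(C(*p),D(*q),"c"))
f=onplane(V["c1"],[C(165,590),C(190,20)],.09);g=onplane(V["c2"],[D(220,590),D(210,20)],.09);print("rim",np.round(1e3*f,1).tolist(),np.round(1e3*g,1).tolist())
```

```text
edge- [577.2 140.  183.5] [0.1, 0.1]
edge+ [582.8 319.6 185.1] [0.3, 0.3]
base- [492.1 138.1  11.1] [0.1, 0.1]
[492.8 138.4  14. ] [492.3 138.7  14. ]
base+ [498.3 325.   15.2] [0.8, 0.8]
[498.1 324.5  14. ] [498.2 326.1  14. ]
width 0.17965209757676842 yaw -1.767370181921389 mid [0.58001168 0.22978083 0.18430473]
lean x 14.855751819580435 lean z 13.537404340478506 y off 0.0004667090495312082
fix- [ 629.4 -217.4  148.6] [0.1, 0.1]
fix+ [ 641.1 -183.5  148.6] [0.0, 0.0]
rear- [ 606.5 -209.8  145.5] [0.1, 0.1]
rear+ [ 618.3 -175.5  146.1] [0.1, 0.1]
knob [ 651.5 -206.4   99.3] [0.0, 0.0]
rim [[653.7, -129.9, 90.0], [620.0, -230.0, 90.0]] [[653.9, -131.1, 90.0], [619.9, -230.3, 90.0]]
```

Everything agrees with the given sizes. The panel is 179.7 mm wide with yaw −1.8° and lean about 14.7°. The timer is 35.9 mm wide, its yaw of −19° matches the rim, and its fixed plate sits 5 mm in front of the rim's mid-thickness. The plate tops are at z = 148.6, so the mouth is at 80.6 mm. Grasping now.

Run:
```python
from h import *
from rig import bot
n,e=axes(np.radians(-18.8));R=Rt(-e)
g=np.array([.63525,-.20045,.1396])-.00625*n
bot.move_l(g+[0,0,.13],R,rate=.2)
print("guard",bot.move_l(g,R,rate=.08,guard=6))
s=bot.state();print(np.round(s["tool_pos"]-g,4),s["gripper_width"],s["force"])
f0=s["force"];bot.grab();s=bot.state();print(s["gripper_width"],s["finger_force"],s["force"]-f0,s["clock"])
pickle.dump(bot.snapshot("wrist"),open("s2.pkl","wb"))
I=pickle.load(open("s2.pkl","rb"))["frame"]
if s["gripper_width"]>.1 and s["finger_force"]>5:
    bot.move_l(g+[0,0,.05],R,rate=.06);s=bot.state();print(s["gripper_width"],s["force"]-f0)
    bot.move_l(g+[0,0,.16],R,rate=.2);bot.sleep(.2)
W=bot.snapshot("wrist");pickle.dump(W,open("s3.pkl","wb"));print(bot.state()["clock"],bot.state()["force"]-f0)
c=lambda I:cv2.resize(I[180:384,106:406],(400,272))
S=bot.snapshot("scene");pickle.dump(S,open("s3s.pkl","wb"));u,v=proj(S,[g+[0,0,.12]])[0].astype(int)
Z=cv2.resize(S["frame"][v-40:v+40,u-60:u+60],(480,320),interpolation=cv2.INTER_CUBIC)
cv2.imwrite("pics/a7.png",np.vstack([np.hstack([c(I),c(W["frame"])]),cv2.copyMakeBorder(Z,0,0,0,320,cv2.BORDER_CONSTANT)]))
```

```text
guard False
[ 0.0003 -0.0001  0.0006] 1.0002112917323203 [-0.49087092 -0.40834101  0.14366536]
0.17846682382105336 62.4143922328949 [ 0.17163089  0.8091855  -2.228012  ] 9.4917
0.17327946971591793 [ 0.34248966  0.35513497 -1.48435202]
11.475 [-0.20332495  0.09582406 -0.64850854]
```

View pics/a7.png

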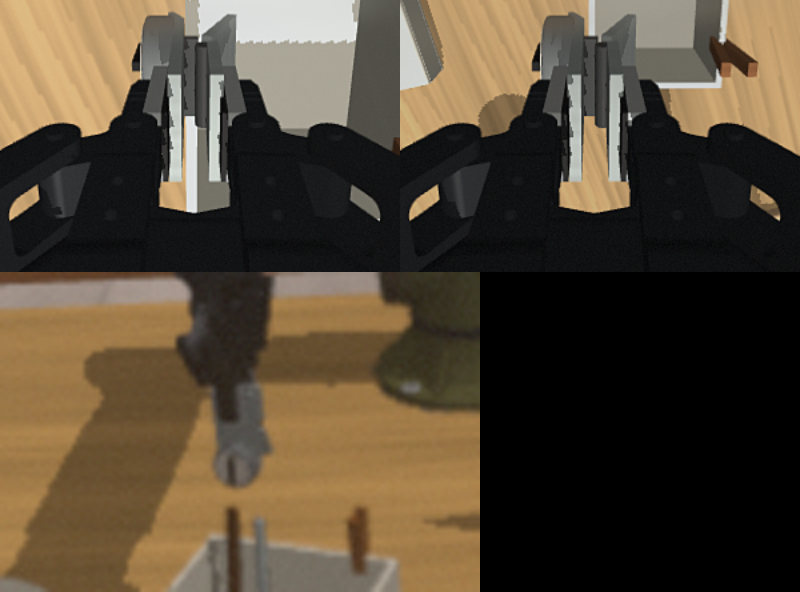

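a7 shows the clip held squarely between the pads and fully squeezed, with the plates parallel and the dial to the front. It is clear of the caddy and hasn't shifted in the hand since the grasp. Carrying it to just above the panel edge.

```bash
cat >> h.py <<'E'
L=np.radians(14.7);n,e=axes(np.radians(-1.77));Zw=np.array([0,0,1.])
u=-np.sin(L)*n+np.cos(L)*Zw; npn=np.cos(L)*n+np.sin(L)*Zw; RP=Rt(-e,-u)
edge=np.array([.580,.2298,.184])
def tcp(h,dx=.0015): return edge+npn*(dx-.00175)+u*(.059+h)
E
python3 - <<'E'
from h import *
from rig import bot
print(bot.ik(tcp(.09),RP),bot.ik(tcp(-.03),RP))
bot.move_to(tcp(.09),RP);bot.move_l(tcp(.012),RP,rate=.12);bot.sleep(.3)
s=bot.state();print(np.round((s["tool_pos"]-tcp(.012))*1e3,1),np.round(s["eef_rot"]-RP,3).tolist(),s["force"],s["gripper_width"],s["clock"])
W=bot.snapshot("wrist");S=bot.snapshot("scene");pickle.dump((W,S),open("s4.pkl","wb"))
E0=edge;corn=[E0-.09*e,E0+.09*e];print(proj(W,corn),proj(S,corn))
uu,v=proj(S,[edge])[0].astype(int)
Z=cv2.resize(S["frame"][v-45:v+45,uu-50:uu+50],(300,270),interpolation=cv2.INTER_CUBIC)
cv2.imwrite("pics/a8.png",np.hstack([cv2.resize(W["frame"][84:384,156:356],(400,600),interpolation=cv2.INTER_CUBIC),cv2.copyMakeBorder(Z,0,330,0,0,cv2.BORDER_CONSTANT)]))
E
```

```text
[ 0.85314968 -0.16718453 -0.06624269  0.19790806 -1.5081561  -0.88022698] [ 0.80629553 -0.11311157 -0.2283698   0.19762024 -1.28698524 -0.87662165]
[0.  0.2 0.7] [[0.0, 0.0, 0.001], [-0.0, 0.0, 0.001], [-0.001, -0.001, 0.0]] [ 0.65426467 -1.24332661 -1.38282137] 0.17689910331808972 14.2417
[[251.99163778  60.03848241]
 [251.95983655 332.25764058]] [[305.48819249 179.21790191]
 [357.94569801 177.64563675]]
```

View pics/a8.png

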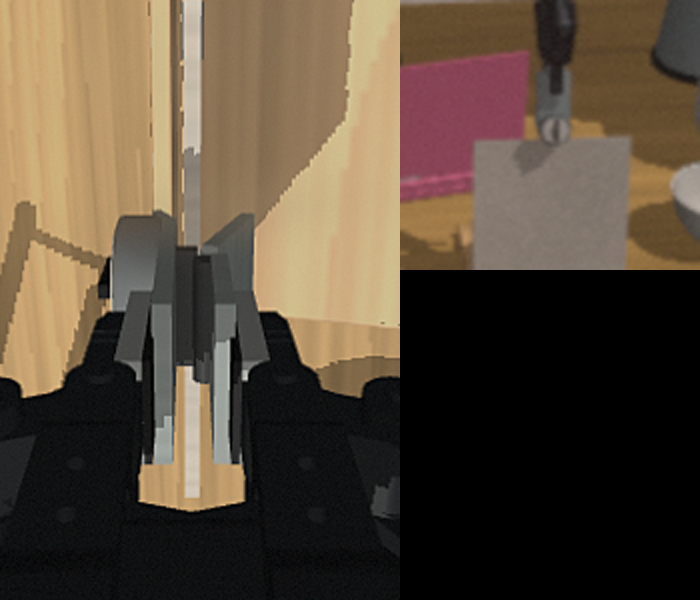

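a8 shows the edge strip exactly end-on at wrist column 252, as predicted (252), so lean and yaw match. It lies between the open jaws, and the dial is centred on the panel. Descending with the guard on.

Run:
```python
from h import *
from rig import bot
f0=bot.state()["force"]
h=lambda:(lambda s:print("h=%.1f mm"%(1e3*((s["tool_pos"]-edge)@u-.059)),"Fn,Fe,Fu",np.round([(s["force"]-f0)@a for a in(npn,e,u)],1),"w %.3f t %.2f"%(s["gripper_width"],s["clock"])))
h()
r=bot.move_l(tcp(-.009),RP,rate=.03,guard=5);print("free part stopped:",r);h()
if not r:
    r=bot.move_l(tcp(-.034),RP,rate=.015,guard=7);print("contact:",r);h();bot.sleep(.2);h()
```

```text
free part stopped: False
contact: True
```

```bash
cat >> h.py <<'E'
def rep(s,t=""): print(t,"h=%.1f mm x=%.1f y=%.1f"%tuple(1e3*((s["tool_pos"]-edge)@a-o) for a,o in((u,.059),(npn,-.00175),(e,0))),"Fn,Fe,Fu",np.round([s["force"]@a for a in(npn,e,u)],1),"w %.3f t %.2f"%(s["gripper_width"],s["clock"]))
E
python3 - <<'E'
from h import *
from rig import bot
rep(bot.state())
W=bot.snapshot("wrist");S=bot.snapshot("scene");pickle.dump((W,S),open("s5.pkl","wb"))
uu,v=proj(S,[edge])[0].astype(int)
Z=cv2.resize(S["frame"][v-45:v+45,uu-50:uu+50],(400,360),interpolation=cv2.INTER_CUBIC)
cv2.imwrite("pics/a9.png",np.hstack([cv2.resize(W["frame"][84:384,156:356],(400,600),interpolation=cv2.INTER_CUBIC),cv2.copyMakeBorder(Z,0,240,0,0,cv2.BORDER_CONSTANT)]))
E
```

```text
h=-23.3 mm x=1.5 y=-0.0 Fn,Fe,Fu [-1.2 -0.7  6.2] w 0.178 t 16.39
```

View pics/a9.png

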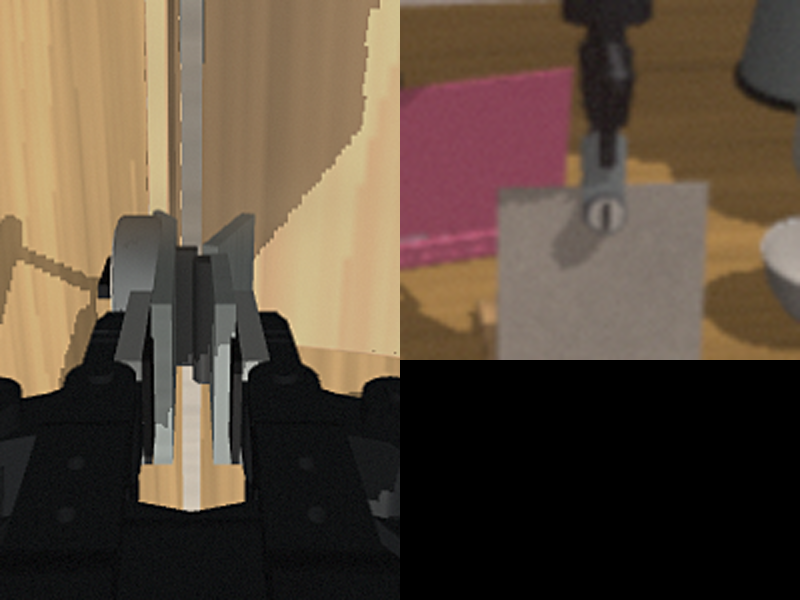

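The stop came at 23.3 mm inside the mouth, within 13–28 mm. The force is about 6 N, purely along the panel with almost nothing sideways, and a9 shows the panel still end-on. Releasing and backing out.

Run:
```python
from h import *
from rig import bot
bot.open_gripper();bot.sleep(.3);rep(bot.state(),"open")
bot.move_l(tcp(.08),RP,rate=.1);bot.sleep(.2);rep(bot.state(),"away")
# same place as first panel view p1, for comparison
nn,ee=axes(np.radians(-1.5));bot.move_to(np.array([.578,.229,.36])+.04*ee+.03*nn,Rt(-ee));bot.sleep(.3)
W=bot.snapshot("wrist");S=bot.snapshot("scene");pickle.dump((W,S),open("s6.pkl","wb"));print(bot.state()["clock"])
uu,v=proj(S,[edge])[0].astype(int)
Z=cv2.resize(S["frame"][v-45:v+45,uu-50:uu+50],(400,360),interpolation=cv2.INTER_CUBIC)
cv2.imwrite("pics/a10.png",np.hstack([cv2.resize(W["frame"][10:232,215:363],(400,600),interpolation=cv2.INTER_CUBIC),cv2.copyMakeBorder(Z,0,240,0,0,cv2.BORDER_CONSTANT)]))
```

```text
open h=-24.5 mm x=0.8 y=-0.2 Fn,Fe,Fu [ 1.  -0.3 -0.5] w 0.998 t 17.48
away h=79.4 mm x=1.3 y=-0.1 Fn,Fe,Fu [-0.1  0.  -0.3] w 1.002 t 18.87
19.925
```

View pics/a10.png

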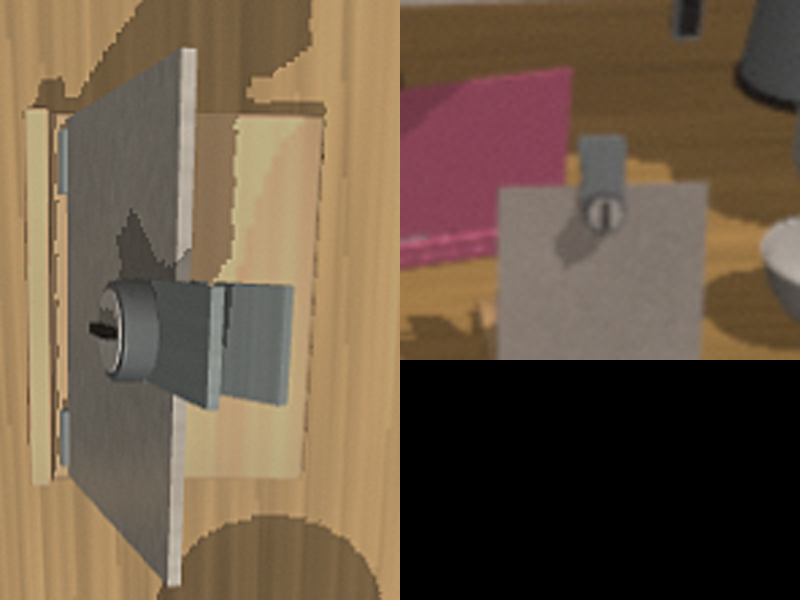

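a10 shows the timer clamped square at the middle of the edge with the dial to the front. The panel strip is at (188,48)–(175,585) against (189,45)–(174,585) before, so the lean is unchanged. One numeric check of the seating against the pixels, then I hand in.

Run:
```python
from h import *
from rig import bot
W,S=pickle.load(open("s6.pkl","rb"))
top=[edge+npn*.0045+u*(.068-.0233)+y*e for y in(-.018,.018)]
p=(proj(W,top)-[215-.3,10-.3])/.37;print("predicted plate-top ends",p.round(0).tolist(),"seen about (217,286) (211,408)")
if np.abs(p-[[217,286],[211,408]]).max()<9: print(bot.job_done())
```

```text
predicted plate-top ends [[222.0, 287.0], [217.0, 412.0]] seen about (217,286) (211,408)
the job is handed in; nothing more can be done
None
```

The timer is clipped square on the middle of the recipe panel's top edge, dial to the front and felt against its stop 23 mm in, with the panel's lean unchanged, and the job was handed in at about 20 s.

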